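# Set a coaxial stub tuner and hold its plunger

## Task

Set the stub tuner for a measurement: swing its coupling lever round to 60 degrees on its scale (the third of the four long marks) and leave it there. Then take the tuning plunger by its knob, draw it 30 mm straight up out of its bore (the dark ring turned in the rod comes level with the mouth), without pulling it right out or forcing it sideways, and finish still holding it there in the gripper. Leave the other things on the table where they are.

Things in the scene. Friction and masses are not known exactly. Their poses are not given: they have to be found in the camera images.
- tuner: Stub tuner, fixed to the table: dark base plate 126 x 230 x 10 mm; on its own -y side an aluminium box (x -60 to 50, y -105 to 5 mm, top 45 mm above the table) with the lever and scale, two sockets sticking out to +x; on its +y side an upright 50 x 50 mm block (centre y = +85 mm, top 80 mm above the table) with the bore. Origin on the table under the plate, z up; yaw varies within about 0.5 rad.
- lever (a joint): Angle of the coupling lever, rad: 0 = it points along the tuner's own -x (first long mark), growing counter-clockwise from above to pi/2 = along the tuner's -y (fourth long mark). Long marks every 30 degrees, short ones every 10. Friction (0.12 N m, 2 to 3 N at the post) keeps it where it is left; it starts between 0 and 30 degrees.
- lever_pivot (a point): Point on the lever's upright axis, 63 mm above the table, at the top of its hub (22 mm diameter).
- lever_post (a point): Grip height on the lever's upright black post, 83 mm above the table. The post is a cylinder of 14 mm diameter, 52 mm from the pivot, standing free from the flat arm (top 59 mm above the table) to its own top at 101 mm. Beyond it a pointer shows the angle on the scale.
- plunger: Tuning plunger: loose upright brass rod, 16 mm diameter, about 0.25 kg, in its bore. Origin on its axis under its flange (25 mm wide, 5 mm thick), z up. Fully in, the flange rests on the block, the origin at the bore's mouth. The rod reaches 59 mm below the origin, with a dark ring at 30 to 33 mm; above the flange a 12 mm neck, then a black knob. It drops back if let go.
- plunger_knob (a point): Centre of the plunger's round black knob, 30 mm diameter, 20 mm tall; 39 mm above the plunger's origin. Fully in it is 119 mm above the table and 39 mm above the bore's mouth; drawn out 30 mm it is 69 mm above the mouth. Free height of 24 mm under the knob down to the flange.
- bore_mouth (a point): Centre of the bore's mouth on top of the upright block, 80 mm above the table, z up. The bore is 17.5 mm wide and 66 mm deep, upright.
- tee: Bystander: silver coaxial tee piece, 33 x 30 x 14 mm, lying on the table behind the tuner. Origin under its middle.
- terminator: Bystander: small coaxial terminator, 14 x 32 x 14 mm, lying on the table behind the tuner. Origin under its middle.
- key: Bystander: black hexagon key, 38 x 126 x 9 mm, lying on the table in front of the tuner. Origin under its middle.
Not all that is in view belongs to the job. Several things have the shape of the plunger; the one meant has the colours described above.

How it is judged:
On the way, in this order (a step that is already met when the one before it is completed fails the run):
1. the lever is at 60 degrees (within 7), the plunger still fully in (value of joint lever between 0.925025 and 1.16937 rad and z of plunger_knob in the frame of bore_mouth below 0.043 m), for 0.3 s.
2. the plunger, held by the gripper, is drawn out 30 mm (within 6) with the lever still at 60 degrees (value of joint lever between 0.925025 and 1.16937 rad and z of plunger_knob in the frame of bore_mouth between 0.063 and 0.075 m and angle between plunger_knob's own z axis and vertical below 0.1 rad and horizontal distance between plunger_knob and bore_mouth below 0.008 m and contact force between the fingers and plunger above 2 N and linear speed of plunger below 0.02 m/s), for 0.3 s.
At the end, for the whole second after the job is handed in: The lever stands at 60 degrees (within 7); the plunger is drawn out 30 mm (within 6), upright in its bore, at rest and still held in the gripper's fingers, pressing on the bore with less than 15 N (all of step 2 and contact force between plunger and tuner below 15 N); the arm keeps its last pose, push and grip.
It fails at once if the plunger is pulled right out of its bore (over 55 mm) (z of plunger_knob in the frame of bore_mouth above 0.094 m).
It fails at once if the plunger is forced against its bore with more than 40 N (contact force between plunger and tuner above 40 N).
It fails at once if the tee piece is moved more than 20 mm (distance of tee from where it was at the start of the episode above 0.02 m).
It fails at once if the terminator is moved more than 20 mm (distance of terminator from where it was at the start of the episode above 0.02 m).
It fails at once if the hexagon key is moved more than 20 mm (distance of key from where it was at the start of the episode above 0.02 m).
It also fails if it takes over 45 s, if anything falls off the work surface, if the arm or the gripper's body presses on something with over 40 N, if the wrist force passes 120 N, or if a joint passes its speed limit or range.

## Robot

A 7-joint arm with a two-finger parallel gripper is mounted at the origin on a cart in front of the work surface, level with it; the furniture and walls round the work are solid. World frame = base frame: x ahead of the robot, y to its left, z up, the work surface at z = 0. Lengths are in m, angles in rad, forces in N, time in s.
With the tool pointing down it reaches from about 0.4 to 0.875 m from the base axis. Payload 6.5 kg.
Tool frame: the origin (TCP) lies midway between the tips of the shut fingers; the grasp point (between the pads) lies 19 mm behind it (bot.pinch_z is the distance from the TCP to the grasp point, in m); z points along the fingers, y is the line along which they close (so a half turn about z gives the same grasp; the last joint's range is limited). The gripper opens to 85 mm and grips with 20 to 120 N. Pads are 22 mm wide; open, the fingers measure 114 mm over their backs; the gripper's body (76 mm by 85 mm) begins 54 mm behind the grasp point. The pads swing forward as they close: fully open they stand 13 mm farther back than shut.
Start: joints at [-0.066, 0.536, -0.004, 1.538, 0.003, 1.067, -0.071], TCP at [0.65, 0, 0.231] pointing down, gripper open.
Joint ranges: [-2.7, 2.7], [-0.37, 2.16], [-1.27, 1.26], [0.24, 2.4], [-1.31, 4.45], [0.19, 1.91], [-2.76, 2.76]. Speed limits (rad/s): [2.39, 2.39, 3.14, 3.14, 3.14, 3.14, 3.14].

## Interface

Orientations are given as a rotation vector (axis times angle).
In Python, from station import bot, imaging gives the robot as it stands.
- The arm moves only by the tool servo_tool, never from a script. Its argument "increments" is a list of rows, each a list of 3 entries, a list of its own where there are three numbers: the shift along the tool's x, y, z in cm, then the turn, a rotation vector about the tool's x, y, z in rad, then the finger opening in cm, from 0 to 8.54. A call has 1 to 20 rows; each row shifts and turns the commanded pose from where the row before left it, along the tool's axes as they then stand; what a row does not reach is not made up. A row lasts 1/10 s, in which the tool goes at most 50 mm and 8.59 degrees, less where a joint would pass 70% of its speed; a pose out of reach is approached as far as the arm can. A call with a gripper value outside its range is refused whole. The fingers move at their own pace and stop on an object; "newtons" is the grip in N (left out, the last holds). Time passes only in rows, so rows that do not move let the fingers close. It gives the time, the measured TCP pose, the force, the opening and the grip force at its end, in the units of the state.
- bot.read_state(): the state, without advancing time (a new reading comes with each control period).
- imaging.grab_frame(name): name is "scene" or "side" or "wrist"; returns the picture (384x512x3 uint8, blue, green, red); there is no depth.
- imaging.camera_model(name): a dict with "mtx" (3x3 intrinsics, pixels), "k1" (the pictures are not rectified: a ray, as slopes to the right and down, at radius r is drawn at 1 + k1 r^2 times it, then the intrinsics apply), "rvec" (rotation vector, rad) and "tvec" (3), from world to camera coordinates, as OpenCV has them; the wrist camera has in their place "T_tool_cam" (4x4, takes a point from camera to tool coordinates, whose origin is the TCP and whose axes are the flange's). Camera axes: x right, y down, z forward; pixel columns grow to the right and rows downward; lengths in m; the calibration is good to about 2 mm. A picture is of the moment at which its call begins: read the wrist's pose just before it. camera_model takes no time and is no camera call.
- bot.sign_off(): hands the job in; it is judged then, once.
Trained networks look in the newest picture that a camera, given by its name, has taken for a name from the list of things; names that differ only in an ending like _2 or _b are one class to them, and where a whole thing is asked for, a point or a joint stands for the part that bears it (a point fixed in the world has none). Each returns a list of dicts, best first, with "conf" (0 to 1); they miss things now and then, are a little off and sometimes report something else, mostly with a low value. They report only what shows in the picture. A call takes as long as a camera call. They do not tell look-alikes from the thing itself.
- imaging.masks_of(thing, camera): "pixels" (384x512 bool, what is visible of it) and "bbox" ([left, top, right, bottom] in pixels, round what is visible of it).
- imaging.tip_of(thing, camera): "uv" ([column, row] in pixels: a listed point, or the origin of a listed thing).
The state is a dict: "time": time; "joint_positions": joint angles; "joint_velocities": joint speeds; "joint_torque": joint torques, N m; "eef_pos": TCP position; "tcp_rot": TCP orientation; "wrist_force": force on the tool from outside, world axes, zero at the start; "wrist_torque": the same for the moment, N m; "opening": finger opening in m; "grasp_force": force on a finger pad.
Only numpy, scipy, OpenCV 4.12 (cv2) and the standard library are available. Lean on these libraries where they do the work, as an engineer would, in place of code of your own. Each camera call takes 0.05 s, during which the arm holds its last target. There are 200 camera calls.

## Working session

There is one attempt and no reset: what is moved stays moved. The work goes in short steps, Python scripts to look and compute and a tool call to move; the robot and the scene stay as the last step left them, time stands still between calls to the robot, and variables do not carry over. Pictures are saved under pics/ and viewed, at most 10 in all, crops included, and the job is handed in when it is done.

Besides the shell and the picture viewer there is one more tool, called after "Call:" as a command line: name --argument value ..., lists and objects as JSON in quotes. servo_tool: Moves the arm, as the interface text tells. Its arguments: {"type":"object","properties":{"increments":{"type":"array","items":{"type":"array"}},"newtons":{"type":"number"}},"required":["increments"]}

```bash
mkdir -p pics; cat > h.py <<'E'
import numpy as np, cv2
from station import bot, imaging
from scipy.spatial.transform import Rotation as R
def cam(name):
    m=imaging.camera_model(name); K=np.array(m["mtx"]);k1=m["k1"]
    if "rvec" in m:
        Rc=cv2.Rodrigues(np.array(m["rvec"],float))[0]; t=np.array(m["tvec"],float).ravel()
        return K,k1,Rc.T,-Rc.T@t
    s=bot.read_state(); T=np.array(m["T_tool_cam"]); Rt=R.from_rotvec(s["tcp_rot"]).as_matrix()
    return K,k1,Rt@T[:3,:3],Rt@T[:3,3]+np.array(s["eef_pos"])
def ray(c,uv):
    K,k1,Rm,o=c
    p=cv2.undistortPoints(np.array([[uv]],float),K,np.array([k1,0,0,0,0.]))[0,0]
    return o,Rm@np.array([p[0],p[1],1])
def atz(c,uv,z):
    o,d=ray(c,uv); return o+d*(z-o[2])/d[2]
def proj(c,P):
    K,k1,Rm,o=c
    return cv2.projectPoints(np.array(P,float).reshape(-1,1,3),cv2.Rodrigues(Rm.T)[0],-Rm.T@o,K,np.array([k1,0,0,0,0.]))[0].reshape(-1,2)
E
python3 - <<'E'
from h import *
ims=[]
Z=dict(lever_pivot=.063,lever_post=.083,plunger_knob=.119,bore_mouth=.08,tuner=0,tee=0,terminator=0,key=0)
for n in ["scene","side","wrist"]:
    c=cam(n); im=imaging.grab_frame(n); cv2.imwrite(f"pics/{n}0.png",im)
    print(n,c[3].round(3))
    for k,z in Z.items():
        for r in imaging.tip_of(k,n): print(n,k,round(r["conf"],2),np.round(r["uv"],1),atz(c,r["uv"],z).round(4))
    ims.append(im)
cv2.imwrite("pics/two.png",cv2.resize(np.vstack(ims[:2]),(800*512//1024*2//1,600*1)) if 0 else np.hstack([cv2.resize(i,(400,300)) for i in ims[:2]]))
E
```

```text
scene [0.284 0.321 0.657]
scene lever_pivot 0.81 [254.5 189.9] [ 0.5767 -0.2632  0.063 ]
scene lever_post 0.62 [280.2 188.5] [ 0.519  -0.2715  0.083 ]
scene plunger_knob 0.71 [226.4 194.9] [ 0.5928 -0.1706  0.119 ]
scene plunger_knob 0.67 [332.4 200. ] [ 0.3991 -0.2478  0.119 ]
scene plunger_knob 0.67 [320.4 251.4] [ 0.3777 -0.1163  0.119 ]
scene plunger_knob 0.55 [176.6 192.6] [ 0.686  -0.1331  0.119 ]
scene bore_mouth 0.58 [227.2 209.2] [ 0.5927 -0.1693  0.08  ]
scene tuner 0.89 [261.5 216.7] [ 0.5531 -0.2503  0.    ]
scene tee 0.54 [207.5 202.7] [ 0.6884 -0.236   0.    ]
scene terminator 0.39 [246.7 178.6] [ 0.6444 -0.3548  0.    ]
scene key 0.59 [276.8 256.4] [ 0.4754 -0.1611  0.    ]
side [ 0.106 -0.852  0.477]
side lever_pivot 0.83 [286.7 217.3] [ 0.5869 -0.2699  0.063 ]
side lever_post 0.89 [261.5 216.8] [ 0.5305 -0.2693  0.083 ]
side lever_post 0.5 [316.3 223.6] [ 0.5887 -0.3466  0.083 ]
side plunger_knob 0.98 [290.9 164.6] [ 0.6671 -0.185   0.119 ]
side plunger_knob 0.7 [147.2 206.8] [ 0.362  -0.1755  0.119 ]
side plunger_knob 0.55 [194.5 227.8] [ 0.3904 -0.2871  0.119 ]
sid
[... 263 characters left out ...]
0.6939 -0.2431  0.    ]
side tee 0.35 [254.2 173.3] [0.7438 0.0512 0.    ]
side terminator 0.41 [336.5 251.5] [ 0.6486 -0.3409  0.    ]
side key 0.45 [205.1 242.3] [ 0.4735 -0.1611  0.    ]
wrist [0.65  0.075 0.374]
wrist plunger_knob 0.97 [295.3 302. ] [ 0.7008 -0.1305  0.119 ]
wrist plunger_knob 0.78 [ 21.3 296.4] [ 0.3982 -0.1214  0.119 ]
wrist plunger_knob 0.69 [202.3 336.4] [ 0.594  -0.1783  0.119 ]
wrist plunger_knob 0.51 [ 62.8 375.5] [ 0.4205 -0.2361  0.119 ]
wrist bore_mouth 0.87 [205.4 309.5] [ 0.5917 -0.1735  0.08  ]
wrist tuner 0.64 [194.5 314.4] [ 0.557  -0.2511  0.    ]
wrist tee 0.69 [276.7 304.5] [ 0.6938 -0.2317  0.    ]
wrist key 0.63 [136.2 272.1] [ 0.47   -0.1696  0.    ]
```

View pics/scene0.png

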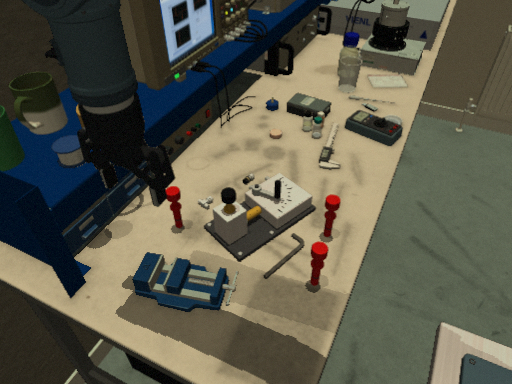

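View pics/side0.png

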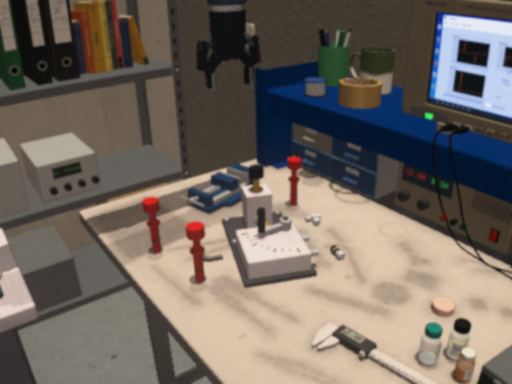

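Four plunger-shaped things show. Three are all red, at scene (174,192), (332,200) and (319,250). The one with the black knob and brass neck is at scene (228,195) and side (256,174), in the tuner block, and it fits the description. I'll confirm it in an enlarged crop and triangulate.

```bash
cat > tri.py <<'E'
from h import *
def tri(obs):
    A=np.zeros((3,3));b=np.zeros(3);L=[]
    for c,uv in obs:
        o,d=ray(c,uv); d=d/np.linalg.norm(d); P=np.eye(3)-np.outer(d,d); A+=P;b+=P@o;L.append((o,d))
    p=np.linalg.solve(A,b)
    return p,[np.linalg.norm(np.cross(p-o,d)) for o,d in L]
E
python3 - <<'E'
from tri import *
a,b,w=cam("scene"),cam("side"),cam("wrist")
for n,o in dict(pivot=[(a,(254.5,189.9)),(b,(286.7,217.3))],post=[(a,(280.2,188.5)),(b,(261.5,216.8))],
  knob=[(a,(226.4,194.9)),(b,(256.5,174.5)),(w,(202.3,336.4))],mouth=[(a,(227.2,209.2)),(b,(257.3,190.1)),(w,(205.4,309.5))],
  tuner=[(a,(261.5,216.7)),(b,(265.8,248.3)),(w,(194.5,314.4))],
  redA=[(a,(176.6,192.6)),(b,(290.9,164.6)),(w,(295.3,302))],redB=[(a,(332.4,200)),(b,(194.5,227.8)),(w,(62.8,375.5))],redC=[(a,(320.4,251.4)),(b,(147.2,206.8)),(w,(21.3,296.4))]).items():
    p,e=tri(o); print(n,p.round(4),np.round(e,4))
s=bot.read_state(); print(s["time"],s["eef_pos"],R.from_rotvec(s["tcp_rot"]).as_matrix().round(3),s["opening"])
im=cv2.imread("pics/scene0.png")[165:275,165:355]; cv2.imwrite("pics/crop.png",cv2.resize(im,None,fx=4,fy=4,interpolation=cv2.INTER_CUBIC))
E
```

```text
pivot [ 0.5829 -0.2693  0.0605] [0.0047 0.0047]
post [ 0.523  -0.2737  0.0842] [0.0044 0.0044]
knob [ 0.5929 -0.1751  0.1167] [0.0026 0.0036 0.0041]
mouth [ 0.5926 -0.1714  0.0801] [0.0017 0.0004 0.0017]
tuner [ 0.5545 -0.2508 -0.0006] [0.0011 0.0017 0.0025]
redA [ 0.7016 -0.1475  0.099 ] [0.0024 0.0024 0.0032]
redB [ 0.4029 -0.2616  0.1022] [0.0028 0.0007 0.0031]
redC [ 0.3793 -0.1349  0.0982] [0.0025 0.002  0.0021]
1.35 [ 6.49987423e-01 -1.15491867e-05  2.31299515e-01] [[-0.  1. -0.]
 [ 1.  0. -0.]
 [-0. -0. -1.]] 0.08551865075449806
```

View pics/crop.png

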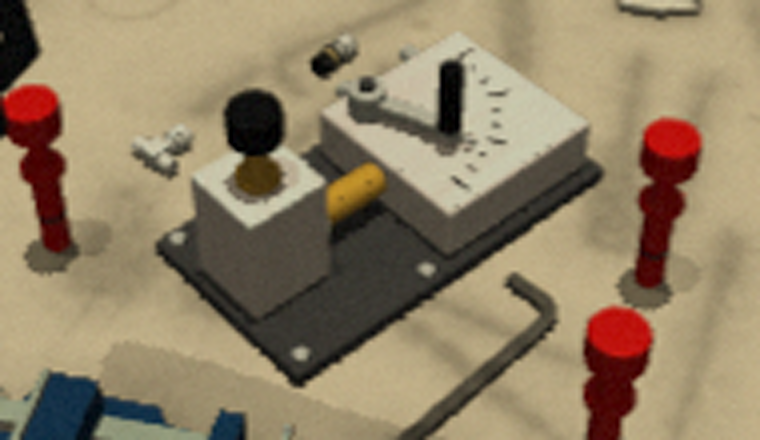

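The crop confirms it: black knob and brass neck at crop (255,120), which is scene (229,195), sitting in the white block. The look-alikes are all red. Next I move the wrist camera above the tuner.

Call:
servo_tool --increments '[[[-4, -1, 0], [0, 0, 0], 6], [[-4, -1, 0], [0, 0, 0], 6], [[-4, -1, 0], [0, 0, 0], 6], [[-4, -1, 0], [0, 0, 0], 6], [[-4, -1, 0], [0, 0, 0], 6], [[-4, -1, 0], [0, 0, 0], 6], [[-4, -1, 0], [0, 0, 0], 6], [[-4, -1, 0], [0, 0, 0], 6], [[0, 0, 0], [0, 0, 0], 6], [[0, 0, 0], [0, 0, 0], 6]]' --newtons 25

```text
time: 2.35
eef_pos: [0.5694, -0.3212, 0.2312]
tcp_rot: [-2.224, -2.219, 0.0]
wrist_force: [0.5, 0.7, 0.6]
opening: 0.0599
grasp_force: 0.0
```

```bash
python3 - <<'E'
from h import *
Z=dict(lever_pivot=.063,lever_post=.083,plunger_knob=.119,bore_mouth=.08,tuner=0)
n="wrist"
c=cam(n); im=imaging.grab_frame(n); cv2.imwrite(f"pics/w1.png",cv2.resize(im,(800,600),interpolation=cv2.INTER_CUBIC))
s=bot.read_state();print(s["time"],s["eef_pos"],c[3])
for k,z in Z.items():
    for r in imaging.tip_of(k,n): print(n,k,round(r["conf"],2),np.round(r["uv"],1),atz(c,r["uv"],z).round(4))
E
```

```text
2.4 [ 0.57029742 -0.31923919  0.23116148] [ 0.57014005 -0.2458027   0.37359292]
wrist lever_pivot 0.72 [258.  138.2] [ 0.5788 -0.2764  0.063 ]
wrist lever_post 0.73 [207.9 139.8] [ 0.5253 -0.2759  0.083 ]
wrist plunger_knob 0.95 [275.   18.3] [ 0.5906 -0.1751  0.119 ]
wrist bore_mouth 0.75 [269.8  32.7] [ 0.589  -0.1761  0.08  ]
wrist tuner 0.8 [237.2 115.1] [ 0.5529 -0.2525  0.    ]
```

View pics/w1.png

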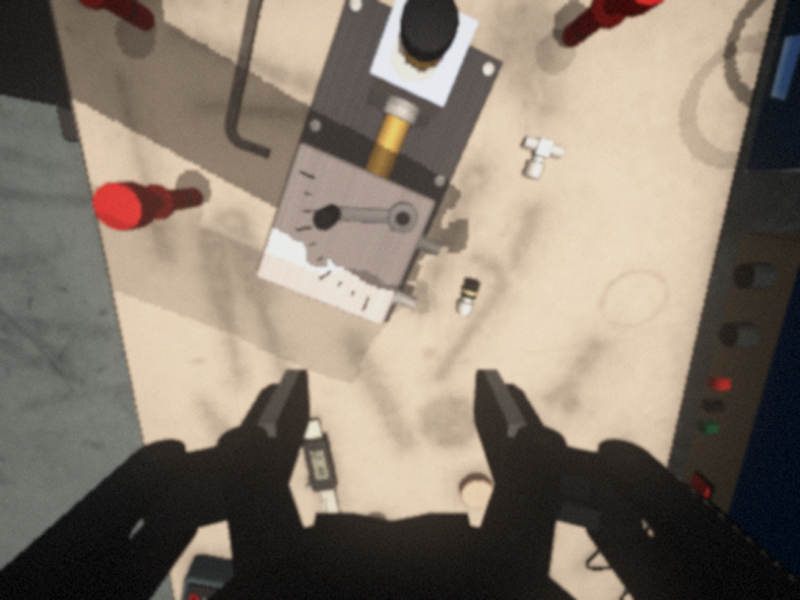

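The picture shows the post top at (325,217), the pivot at (403,217), the scale marks curving from (307,175) to (367,303), and the box corners. I'll get the tuner yaw from these edges and an enlarged crop of the scale.

```bash
python3 - <<'E'
from h import *
c=cam("wrist"); im=imaging.grab_frame("wrist"); cv2.imwrite("pics/w1raw.png",im)
cv2.imwrite("pics/w1c.png",cv2.resize(im[80:215,150:300],(667,600),interpolation=cv2.INTER_CUBIC))
f=512/800
B=[atz(c,np.array(p)*f,.045)[:2] for p in [(300,143),(437,195),(387,322),(258,275)]]
print(np.round(B,4))
for i,j,off in [(0,1,0),(3,2,0),(3,0,90),(2,1,90)]:
    v=B[j]-B[i]; print(np.linalg.norm(v).round(4),np.degrees(np.arctan2(v[1],v[0]))-off)
print("centre",np.mean(B,0))
S=[atz(c,np.array(p)*f,.01)[:2] for p in [(316,125),(439,180),(488,68),(355,4)]]
print(np.round(S,4))
for i,j,off in [(0,1,0),(3,2,0),(0,3,90),(1,2,90)]:
    v=S[j]-S[i]; print(np.linalg.norm(v).round(4),np.degrees(np.arctan2(v[1],v[0]))-off)
E
```

```text
[[ 0.505  -0.2236]
 [ 0.6057 -0.2599]
 [ 0.5679 -0.3614]
 [ 0.4653 -0.3218]]
0.107 -19.864967466092327
0.1099 -21.135889197574773
0.1059 -21.996466902128546
0.1083 -20.43810862984931
centre [ 0.5359834  -0.29168789]
[[ 0.5116 -0.2081]
 [ 0.6106 -0.2498]
 [ 0.6451 -0.168 ]
 [ 0.5446 -0.1265]]
0.1075 -22.79533742367468
0.1087 -22.423499287604137
0.088 -22.03558172696465
0.0887 -22.84288809015206
```

View pics/w1c.png

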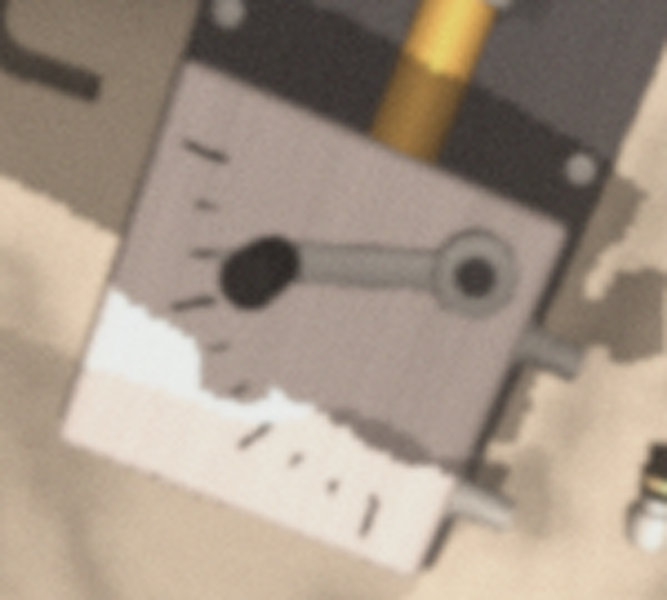

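```bash
python3 - <<'E'
from h import *
from scipy.optimize import least_squares
c=cam("wrist")
M=[(205,150),(193,300),(255,437),(371,515)]
P=np.array([atz(c,np.array(m)/4.446+[150,80],.045)[:2] for m in M]); print(P.round(4))
th=np.radians([0,30,60,90])
f=lambda q:(q[:2]+q[3]*np.c_[np.cos(np.pi+q[2]+th),np.sin(np.pi+q[2]+th)]-P).ravel()
r=least_squares(f,[.58,-.27,-.4,.07]);q=r.x;print("pivot",q.round(4),"yaw",np.degrees(q[2]),"res",r.fun.round(4))
pv=atz(c,np.array([475,275])/4.446+[150,80],.063);print("hub",pv)
tp=atz(c,np.array([272,262])/4.446+[150,80],.101);print("posttop",tp, np.linalg.norm((tp-pv)[:2]))
b=atz(c,np.array([225,264])/4.446+[150,80],.055);print("ptr",b)
for p in (tp,b):
  v=(p[:2]-q[:2]); print("lever",np.degrees(np.arctan2(v[1],v[0]))%360-180-np.degrees(q[2]),np.linalg.norm(v))
a=np.pi+q[2]+np.radians(60);print("target",q[:2]+.052*np.array([np.cos(a),np.sin(a)]))
v=(tp-pv)[:2]
a0=np.arctan2(*(tp[:2]-q[:2])[::-1]);print("post",q[:2]+.052*np.array([np.cos(a0),np.sin(a0)]))
E
```

```text
[[ 0.5081 -0.2479]
 [ 0.5025 -0.2868]
 [ 0.5175 -0.325 ]
 [ 0.5496 -0.3479]]
pivot [ 0.579  -0.2773 -0.3938  0.077 ] yaw -22.56378066101404 res [-0.0002  0.0001  0.0001 -0.0005  0.0003  0.0008 -0.0002 -0.0005]
hub [ 0.57844257 -0.27805984  0.063     ]
posttop [ 0.53226541 -0.27101811  0.101     ] 0.04671098204352953
ptr [ 0.51350346 -0.27617575  0.055     ]
lever 14.873368882286162 0.04712430173485157
lever 21.558614854671976 0.06547247942896921
target [ 0.53767627 -0.30893396]
post [ 0.52743357 -0.27036565]
```

Fit results: pivot (0.579, -0.277), yaw -22.6°, residuals under 1 mm, mark radius 77 mm. The lever is at about 21°, with the post near (0.527, -0.276). The 60° target puts the post at (0.538, -0.309). I move above the post and go down around it.

Call:
servo_tool --increments '[[[2, -2, 0], [0, 0, 0], 6], [[2.3, -2.3, 0], [0, 0, 0], 6], [[0, 0, 4], [0, 0, 0], 6], [[0, 0, 4], [0, 0, 0], 6], [[0, 0, 2], [0, 0, 0], 6], [[0, 0, 2], [0, 0, 0], 6], [[0, 0, 2], [0, 0, 0], 6], [[0, 0, 2], [0, 0, 0], 6], [[0, 0, 0], [0, 0, 0], 6], [[0, 0, 0], [0, 0, 0], 6]]'

```text
time: 3.7
eef_pos: [0.5272, -0.2768, 0.0716]
tcp_rot: [-2.221, -2.222, 0.0]
wrist_force: [0.3, 0.1, 0.4]
opening: 0.06
grasp_force: 0.0
```

```bash
python3 - <<'E'
from h import *
s=bot.read_state();print(s["time"],s["eef_pos"],s["wrist_force"])
a=imaging.grab_frame("side")[150:290,190:340];b=imaging.grab_frame("wrist")[60:384,60:460]
cv2.imwrite("pics/s2.png",np.hstack([cv2.resize(a,(396,370)),cv2.resize(b,(400,370))]))
E
```

```text
3.7 [ 0.52721065 -0.27675262  0.0715792 ] [0.26568383 0.11625734 0.39225114]
```

View pics/s2.png

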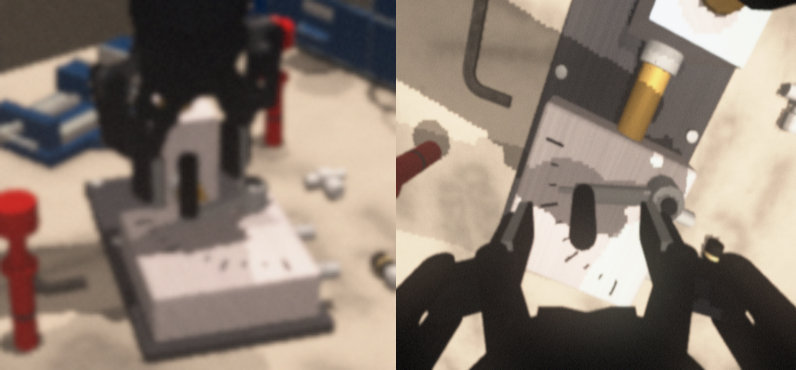

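The post, at (188,185) in the left half and (583,215) in the right, stands centred between the fingers. I close on it.

Call:
servo_tool --increments '[[[0, 0, 0], [0, 0, 0], 3], [[0, 0, 0], [0, 0, 0], 1], [[0, 0, 0], [0, 0, 0], 1], [[0, 0, 0], [0, 0, 0], 1], [[0, 0, 0], [0, 0, 0], 1], [[0, 0, 0], [0, 0, 0], 1], [[0, 0, 0], [0, 0, 0], 1]]' --newtons 30

```text
time: 4.5
eef_pos: [0.5258, -0.2771, 0.0718]
tcp_rot: [-2.221, -2.22, 0.002]
wrist_force: [-3.3, 0.2, 6.4]
opening: 0.0129
grasp_force: 29.2
```

Call:
servo_tool --increments '[[[-0.44, 0.03, 0], [0, 0, 0], 1], [[-0.44, 0.03, 0], [0, 0, 0], 1], [[-0.44, 0.1, 0], [0, 0, 0], 1], [[-0.44, 0.1, 0], [0, 0, 0], 1], [[-0.42, 0.18, 0], [0, 0, 0], 1], [[-0.42, 0.18, 0], [0, 0, 0], 1], [[-0.36, 0.23, 0], [0, 0, 0], 1], [[-0.36, 0.23, 0], [0, 0, 0], 1], [[0, 0, 0], [0, 0, 0], 1], [[0, 0, 0], [0, 0, 0], 1]]'

```text
time: 5.5
eef_pos: [0.534, -0.3125, 0.0717]
tcp_rot: [-2.221, -2.217, 0.008]
wrist_force: [-9.6, -2.6, 8.9]
opening: 0.0127
grasp_force: 29.7
```

```bash
python3 - <<'E'
from h import *
s=bot.read_state();print(s["time"],s["eef_pos"],s["wrist_force"])
b=imaging.grab_frame("wrist")
print([ (r["conf"],atz(cam("wrist"),r["uv"],z)) for k,z in (("lever_post",.083),("lever_pivot",.063)) for r in imaging.tip_of(k,"wrist")])
E
```

```text
5.5 [ 0.53402457 -0.31253453  0.07169538] [-9.59222754 -2.57485939  8.89683314]
[(0.74, array([ 0.5342734 , -0.30510538,  0.083     ])), (0.58, array([ 0.5799108 , -0.27572629,  0.063     ]))]
```

```bash
python3 - <<'E'
from h import *
b=imaging.grab_frame("wrist"); cv2.imwrite("pics/w3.png",cv2.resize(b[150:330,150:390],(800,600),interpolation=cv2.INTER_CUBIC))
E
```

```text
(no output)
```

View pics/w3.png

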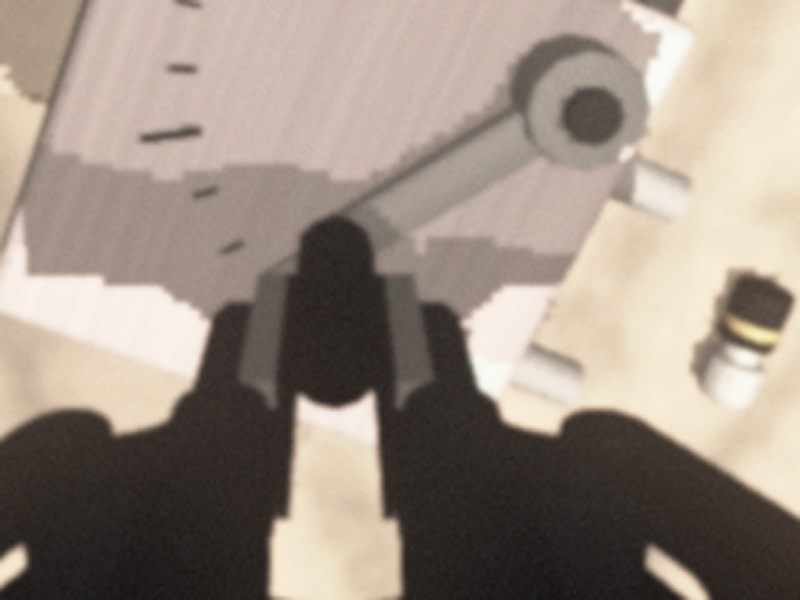

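The arm slopes about 30.5° in the picture, and the 40° and 50° marks are visible at (205,192) and (232,247). That makes the lever roughly 53–54°, so I go a little further with a firmer grip.

Call:
servo_tool --increments '[[[0, 0, 0], [0, 0, 0], 1], [[-0.17, 0.14, 0], [0, 0, 0], 1], [[-0.17, 0.14, 0], [0, 0, 0], 1], [[-0.17, 0.14, 0], [0, 0, 0], 1], [[0, 0, 0], [0, 0, 0], 1], [[0, 0, 0], [0, 0, 0], 1]]' --newtons 60

```text
time: 6.3
eef_pos: [0.5373, -0.3177, 0.0717]
tcp_rot: [-2.22, -2.216, 0.01]
wrist_force: [-11.5, -1.4, 11.2]
opening: 0.0123
grasp_force: 59.0
```

```bash
python3 - <<'E'
from h import *
s=bot.read_state();print(s["time"],s["eef_pos"],s["wrist_force"])
b=imaging.grab_frame("wrist"); cv2.imwrite("pics/w4raw.png",b)
c=cam("wrist")
print([ (r["conf"],r["uv"],atz(c,r["uv"],z)) for k,z in (("lever_post",.083),("lever_pivot",.063)) for r in imaging.tip_of(k,"wrist")])
E
```

```text
6.3 [ 0.5372694  -0.31769431  0.07169916] [-11.53517184  -1.38042234  11.20621396]
[(0.92, [251.3, 241.1], array([ 0.53839655, -0.30937901,  0.083     ])), (0.82, [323.1, 171.1], array([ 0.57908946, -0.27562501,  0.063     ]))]
```

The post is now at (0.538, -0.309), right on target. I release, rise and check.

Call:
servo_tool --increments '[[[0, 0, 0], [0, 0, 0], 3], [[0, 0, 0], [0, 0, 0], 5], [[0, 0, 0], [0, 0, 0], 5], [[0, 0, 0], [0, 0, 0], 6], [[0, 0, -3], [0, 0, 0], 6], [[0, 0, -4], [0, 0, 0], 6], [[0, 0, -4], [0, 0, 0], 6], [[-1.5, 1.5, -4], [0, 0, 0], 6], [[0, 1.5, 0], [0, 0, 0], 6], [[0, 0, 0], [0, 0, 0], 6], [[0, 0, 0], [0, 0, 0], 6]]'

```text
time: 7.55
eef_pos: [0.5713, -0.3294, 0.2201]
tcp_rot: [-2.219, -2.221, 0.001]
wrist_force: [-0.9, 0.1, -1.0]
opening: 0.06
grasp_force: 0.0
```

```bash
python3 - <<'E'
from h import *
s=bot.read_state();print(s["time"],s["eef_pos"],s["wrist_force"])
c=cam("wrist"); b=imaging.grab_frame("wrist"); cv2.imwrite("pics/w5raw.png",b)
for k,z in (("lever_post",.083),("lever_pivot",.063),("plunger_knob",.119),("bore_mouth",.08)):
  for r in imaging.tip_of(k,"wrist"): print(k,round(r["conf"],2),np.round(r["uv"],1),atz(c,r["uv"],z).round(4))
M=np.float32([[4,0,0],[0,4,0]])
u=proj(c,[[.555,-.29,.05]])[0].astype(int); print(u)
x,y=max(u[0]-85,0),max(u[1]-65,0); cr=b[y:y+140,x:x+180]; print(x,y,cr.shape)
cv2.imwrite("pics/w5.png",cv2.resize(cr,None,fx=4,fy=4,interpolation=cv2.INTER_CUBIC))
E
```

```text
7.55 [ 0.57131495 -0.32941583  0.22013498] [-0.92791321  0.14245342 -1.03875954]
lever_post 0.97 [219.8 164.3] [ 0.5397 -0.3082  0.083 ]
lever_pivot 0.65 [256.8 129. ] [ 0.5785 -0.2736  0.063 ]
lever_pivot 0.15 [270.9  17.5] [ 0.5913 -0.1699  0.063 ]
plunger_knob 0.78 [ 69.9 122.3] [ 0.4156 -0.2646  0.119 ]
bore_mouth 0.9 [269.9  19. ] [ 0.5893 -0.1759  0.08  ]
[235 143]
150 78 (140, 180, 3)
```

View pics/w5.png

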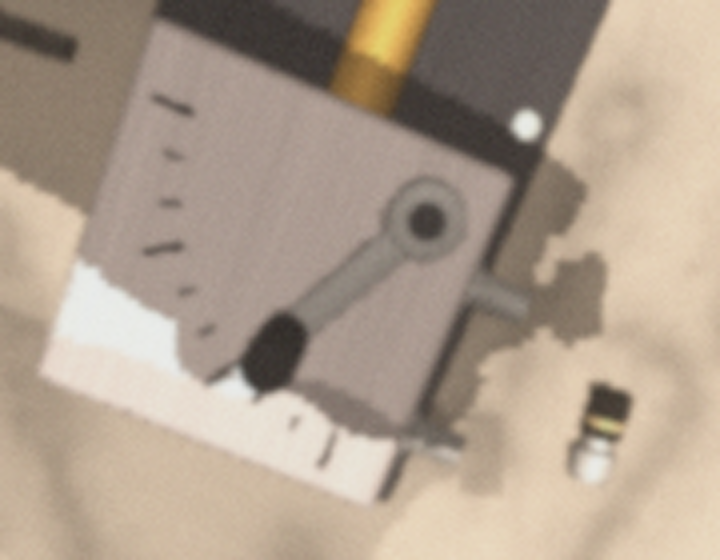

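The pointer end sits close to the 60° mark at crop (220,370). The post covers part of it, so I check it numerically against the model.

```bash
python3 - <<'E'
from h import *
from scipy.optimize import least_squares
c=cam("wrist"); o=np.array([150,78])
th=np.radians([0,30,90]); P=np.array([atz(c,np.array(m)/4+o,.045)[:2] for m in [(173,104),(164,249),(328,450)]])
f=lambda q:(q[:2]+.077*np.c_[np.cos(np.pi+q[2]+th),np.sin(np.pi+q[2]+th)]-P).ravel()
r=least_squares(f,[.58,-.27,-.4]);q=r.x;print(q,np.degrees(q[2]),r.fun.round(4))
for p,z in (((428,222),.063),((342,290),.058)): 
  w=atz(c,np.array(p)/4+o,z); v=w[:2]-q[:2]; print(w,np.degrees(np.arctan2(v[1],v[0]))%360-180-np.degrees(q[2]))
for a in (52,56,60,64,68):
  t=np.pi+q[2]+np.radians(a); d=np.array([np.cos(t),np.sin(t)])
  pts=[np.r_[q[:2]+rr*d,z] for rr,z in ((.025,.059),(.038,.059),(.052,.059),(.052,.101),(.070,.057))]
  print(a,((proj(c,pts)-o)*4).round(0).tolist())
# arm pixel columns: dark/grey profile across the arm
w=np.array([.5397,-.3082]);v=w-q[:2];print("net post",np.degrees(np.arctan2(v[1],v[0]))%360-180-np.degrees(q[2]),np.linalg.norm(v))
E
```

```text
[ 0.57902224 -0.27817424 -0.39752112] -22.7762825426254 [-0.      0.0001 -0.0002  0.0003  0.0003 -0.0004]
[ 0.57871315 -0.27911806  0.063     ] 94.64340967548817
[ 0.55481925 -0.2981364   0.058     ] 62.29144229925758
52 [[350.0, 262.0], [310.0, 285.0], [267.0, 310.0], [246.0, 337.0], [214.0, 340.0]]
56 [[353.0, 268.0], [315.0, 294.0], [274.0, 321.0], [254.0, 350.0], [223.0, 354.0]]
60 [[357.0, 273.0], [320.0, 301.0], [282.0, 331.0], [264.0, 362.0], [234.0, 368.0]]
64 [[361.0, 278.0], [327.0, 309.0], [290.0, 341.0], [273.0, 373.0], [245.0, 381.0]]
68 [[365.0, 283.0], [333.0, 316.0], [299.0, 350.0], [284.0, 384.0], [257.0, 393.0]]
net post 60.140992149890806 0.049475095413644046
```

The lever is at about 60–62°, with the network post at 60.1°. I leave it and move so the wrist camera looks down on the plunger.

Call:
servo_tool --increments '[[[3, 1, -1], [0, 0, 0], 6], [[3, 1, 0], [0, 0, 0], 6], [[0, 0, 0], [0, 0, 0], 6], [[0, 0, 0], [0, 0, 0], 6], [[0, 0, 0], [0, 0, 0], 6]]' --newtons 20

```text
time: 8.3
eef_pos: [0.5911, -0.2717, 0.231]
tcp_rot: [-2.223, -2.22, 0.002]
wrist_force: [-0.1, 0.1, -0.5]
opening: 0.06
grasp_force: 0.0
```

```bash
python3 - <<'E'
from h import *
s=bot.read_state();print(s["time"],s["eef_pos"])
c=cam("wrist"); b=imaging.grab_frame("wrist"); cv2.imwrite("pics/w6raw.png",b)
for k,z in (("plunger_knob",.119),("bore_mouth",.08),("plunger",.08)):
  for r in imaging.tip_of(k,"wrist"): print(k,round(r["conf"],2),np.round(r["uv"],1),atz(c,r["uv"],z).round(4))
print(proj(c,[[.591,-.175,.129],[.591,-.175,.08]]))
u=proj(c,[[.591,-.175,.1]])[0].astype(int)
x,y=max(u[0]-65,0),max(u[1]-50,0); print(x,y)
cv2.imwrite("pics/w6.png",cv2.resize(b[y:y+100,x:x+130],None,fx=5.5,fy=5.5,interpolation=cv2.INTER_CUBIC))
E
```

```text
8.3 [ 0.59114087 -0.27167517  0.23104513]
plunger_knob 0.8 [15.3 42.5] [ 0.3976 -0.1437  0.119 ]
plunger_knob 0.76 [378.1  53.8] [ 0.6993 -0.1522  0.119 ]
plunger_knob 0.69 [250.2  81.4] [ 0.5917 -0.173   0.119 ]
plunger_knob 0.58 [ 68.1 180.3] [ 0.4162 -0.2611  0.119 ]
bore_mouth 0.97 [248.6  86.5] [ 0.5901 -0.1741  0.08  ]
bore_mouth 0.57 [154.9  88.3] [ 0.4957 -0.1757  0.08  ]
plunger 0.87 [358.2  59.9] [ 0.6973 -0.1506  0.08  ]
plunger 0.87 [ 86.4 173.4] [ 0.4108 -0.2633  0.08  ]
plunger 0.75 [251.1  83.8] [ 0.5926 -0.1716  0.08  ]
plunger 0.7 [50.1 45.9] [ 0.3999 -0.1382  0.08  ]
[[249.33012905  82.84505376]
 [249.52425262  87.40960178]]
184 35
```

View pics/w6.png

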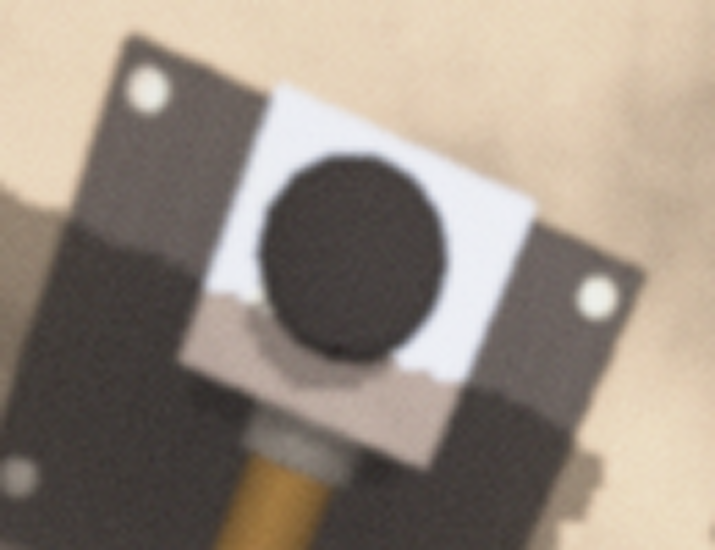

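This is a nearly overhead view. The knob is centred at crop (352,257), which gives (0.590, -0.174), and the block corners give (0.590, -0.174) too. I go above it and down around the knob.

Call:
servo_tool --increments '[[[3.3, -0.1, 0], [0, 0, 0], 6], [[3.3, 0, 0], [0, 0, 0], 6], [[3.2, 0, 0], [0, 0, 0], 6], [[0, 0, 3], [0, 0, 0], 6], [[0, 0, 3], [0, 0, 0], 6], [[0, 0, 3], [0, 0, 0], 6], [[0, 0, 2], [0, 0, 0], 6], [[0, 0, 2.1], [0, 0, 0], 6], [[0, 0, 0], [0, 0, 0], 6], [[0, 0, 0], [0, 0, 0], 6], [[0, 0, 0], [0, 0, 0], 6]]'

```text
time: 9.6
eef_pos: [0.592, -0.1728, 0.1017]
tcp_rot: [2.221, 2.22, 0.002]
wrist_force: [-0.6, 0.2, 0.1]
opening: 0.0598
grasp_force: 0.0
```

Call:
servo_tool --increments '[[[-0.1, -0.2, 0.1], [0, 0, 0], 5], [[0, 0, 0], [0, 0, 0], 4], [[0, 0, 0], [0, 0, 0], 3.6]]'

```text
time: 9.9
eef_pos: [0.5891, -0.1735, 0.0998]
tcp_rot: [2.221, 2.221, 0.001]
wrist_force: [0.0, 0.5, -0.1]
opening: 0.0358
grasp_force: 0.0
```

Call:
servo_tool --increments '[[[0, 0, 0], [0, 0, 0], 3.2], [[0, 0, 0], [0, 0, 0], 3.0], [[0, 0, 0], [0, 0, 0], 2.8], [[0, 0, 0], [0, 0, 0], 2.6], [[0, 0, 0], [0, 0, 0], 2.4], [[0, 0, 0], [0, 0, 0], 2.4], [[0, 0, 0], [0, 0, 0], 2.4]]' --newtons 20

```text
time: 10.6
eef_pos: [0.5891, -0.1733, 0.0995]
tcp_rot: [2.221, 2.221, 0.0]
wrist_force: [-1.5, 0.5, 4.1]
opening: 0.0289
grasp_force: 19.8
```

The knob is held with very little side force. I draw it up 30 mm.

Call:
servo_tool --increments '[[[0, 0, -0.2], [0, 0, 0], 2.4], [[0, 0, -0.2], [0, 0, 0], 2.4], [[0, 0, -0.2], [0, 0, 0], 2.4], [[0, 0, -0.2], [0, 0, 0], 2.4], [[0, 0, -0.2], [0, 0, 0], 2.4], [[0, 0, 0], [0, 0, 0], 2.4]]' --newtons 25

```text
time: 11.2
eef_pos: [0.5892, -0.1734, 0.1096]
tcp_rot: [2.221, 2.221, 0.0]
wrist_force: [0.1, 0.0, -2.2]
opening: 0.0288
grasp_force: 24.8
```

Call:
servo_tool --increments '[[[0, 0, -0.2], [0, 0, 0], 2.4], [[0, 0, -0.2], [0, 0, 0], 2.4], [[0, 0, -0.2], [0, 0, 0], 2.4], [[0, 0, -0.2], [0, 0, 0], 2.4], [[0, 0, -0.2], [0, 0, 0], 2.4], [[0, 0, -0.2], [0, 0, 0], 2.4], [[0, 0, -0.2], [0, 0, 0], 2.4], [[0, 0, -0.2], [0, 0, 0], 2.4], [[0, 0, -0.2], [0, 0, 0], 2.4], [[0, 0, -0.2], [0, 0, 0], 2.4], [[0, 0, 0], [0, 0, 0], 2.4], [[0, 0, 0], [0, 0, 0], 2.4], [[0, 0, 0], [0, 0, 0], 2.4], [[0, 0, 0], [0, 0, 0], 2.4], [[0, 0, 0], [0, 0, 0], 2.4]]'

```text
time: 12.7
eef_pos: [0.5889, -0.1733, 0.1292]
tcp_rot: [-2.221, -2.221, 0.0]
wrist_force: [-0.5, -0.6, -1.9]
opening: 0.0292
grasp_force: 24.8
```

```bash
python3 - <<'E'
from h import *
s=bot.read_state();print(s["time"],s["eef_pos"],s["wrist_force"],s["grasp_force"])
a=imaging.grab_frame("side")[130:270,210:330];b=imaging.grab_frame("scene")[150:260,180:320]
cv2.imwrite("pics/f.png",np.hstack([cv2.resize(a,(370,432),interpolation=cv2.INTER_CUBIC),cv2.resize(b,(430,432),interpolation=cv2.INTER_CUBIC)]))
for n in("side","scene"):
  c=cam(n)
  for k,z in (("lever_post",.083),("lever_pivot",.063),("plunger_knob",.149)):
    for r in imaging.tip_of(k,n): print(n,k,round(r["conf"],2),atz(c,r["uv"],z).round(4))
E
```

```text
12.7 [ 0.58894678 -0.17328537  0.12919577] [-0.53674631 -0.55117637 -1.92025415] 24.831452071666718
side lever_post 0.83 [ 0.5418 -0.3029  0.083 ]
side lever_pivot 0.83 [ 0.5848 -0.2711  0.063 ]
side plunger_knob 0.86 [ 0.3432 -0.2353  0.149 ]
side plunger_knob 0.75 [ 0.5905 -0.1719  0.149 ]
side plunger_knob 0.64 [ 0.3575 -0.3471  0.149 ]
scene lever_post 0.76 [ 0.5363 -0.3097  0.083 ]
scene lever_post 0.16 [ 0.5202 -0.1745  0.083 ]
scene lever_pivot 0.69 [ 0.5778 -0.2715  0.063 ]
scene plunger_knob 0.93 [ 0.665  -0.1059  0.149 ]
scene plunger_knob 0.73 [ 0.5868 -0.1704  0.149 ]
scene plunger_knob 0.63 [ 0.3725 -0.0919  0.149 ]
scene plunger_knob 0.62 [ 0.3915 -0.2158  0.149 ]
```

View pics/f.png

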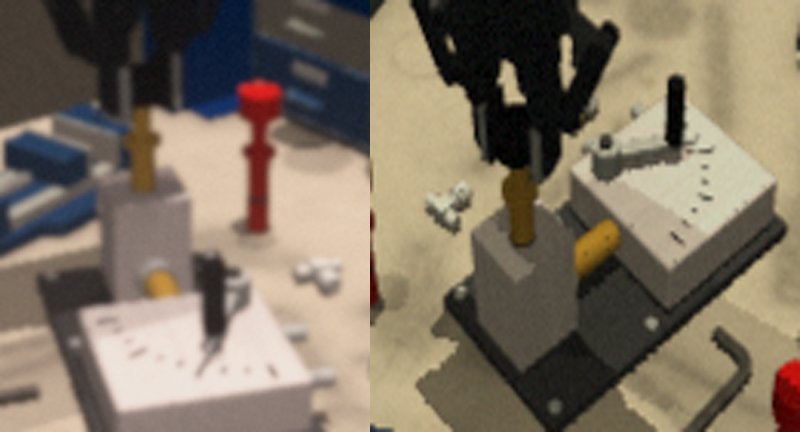

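The picture shows the plunger upright in its bore, drawn out with the rod visible down to the mouth at (142,188) and (520,240). It is held by the knob, and the pointer is on the third long mark at (205,360). The lift measured 29.7 mm, with about 2 N on the wrist, which is just the plunger's weight. I hand it in.

```bash
python3 -c "
from station import bot
print(bot.sign_off())"
```

```text
the job is handed in; nothing more can be done
None
```

I handed the job in with the lever at about 60° on its scale and the plunger drawn out 29.7 mm, upright in its bore and still held by its knob; the sign-off returned no verdict.

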